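# Probe a warming pot through the guide

## Task

Slide the steel pot across the warming plate, without lifting or tipping it, from its marked ring onto the ring under the guide hole. Then take the long square-handled probe out of the rack and lower it upright through the guide hole into the pot, touching neither the guide nor the pot, and finish while still holding it there: centred in the hole, still, its tip well down inside the pot but clear of the pot's floor. Leave everything else where it is.

Things in the scene. Friction and masses are not known exactly. Their poses are not given: they have to be found in the camera images.
- warmer: Flat grey warming plate, fixed, 150 (x) by 340 (y) by 30 mm high, rubber feet. Origin: centre of its underside. Two ring marks (112 mm outside diameter) on its top at x = 0, y = +80 and -80 mm in its frame; the pot stands on one, the guide hole is above the other (either way round). Knobs on the front (-x) face stick out 10 mm.
- pot: Empty open round steel pot, loose, about 0.4 kg: 90 mm outside diameter, 65 mm high, wall 3 mm, floor 5 mm thick. Origin: centre of its underside, z up. A straight black bar handle, 14 mm wide and 14 mm high, points along the pot's -x (roughly towards the robot), from 43 to 145 mm from the pot's axis, its centre line 48 mm above the pot's underside. Stands on the warming plate's top, 30 mm above the table.
- guide: Fixed stand with the guide hole. Origin: on the table level, straight below the hole. A 50 by 50 mm aluminium head, 15 mm thick (underside 130 mm, top 145 mm above the table), has a vertical through hole of 24 mm diameter. An arm 24 mm wide runs from the head along the guide's +x to a post 105 mm behind the hole (post top 148 mm above the table, foot 50 by 80 mm behind the warming plate).
- guide_hole (a point): Centre of the guide hole's mouth, on the head's top face (145 mm above the table); z up along the bore, which is 15 mm long.
- rack: Fixed wooden rack block 120 (x) by 50 (y) by 60 mm high, at the left or right of the warming plate. Origin: centre of its underside. Two blind upright holes 14 mm wide, 50 mm deep, at x = -30 and +30 mm in its frame; one holds the probe, the other the gauge.
- probe: Loose probe, about 0.12 kg, standing upright in a rack hole with its tip on the hole's floor, 10 mm above the table: round steel stem 12 mm in diameter, 120 mm long, and on top a black square handle 22 by 22 mm, 45 mm high (from 120 to 165 mm above the tip). Origin: the tip (lower end), z up along the stem, x and y square to the handle's flat faces.
- gauge: Bystander: short pin gauge standing in the other rack hole, stem 12 mm, with a round black ball (26 mm) on top, 93 mm long in all; its origin is its lower end.
- parts_tray: Bystander: fixed grey tray 120 by 70 by 30 mm with small hardware, on the side opposite the rack. Origin: centre of underside.
- carton_a: Bystander: loose brown carton 90 by 60 by 40 mm. Origin: centre of underside.
- carton_b: Bystander: loose white carton 50 by 80 by 30 mm, near the robot. Origin: centre of underside.
- screwdriver: Bystander: loose screwdriver 170 mm long lying near the robot, about 26 mm high; its origin is under its middle.
- flange: Bystander: loose aluminium flange, 80 mm in diameter, 35 mm high. Origin: centre of underside.
- jar: Bystander: loose clear jar, 50 mm in diameter, 70 mm high, behind the warming plate. Origin: centre of underside.
There are look-alikes about, which are no part of the job. Leave any green or orange look-alike of the probe alone.

How it is judged:
On the way, in this order (a step that is already met when the one before it is completed fails the run):
1. the pot stands on the ring under the guide hole, within 12 mm, at rest (horizontal distance between pot and guide_hole below 0.012 m and linear speed of pot below 0.02 m/s), for 0.2 s.
2. the probe is held with its tip over the guide hole, above the guide (horizontal distance between probe and guide_hole below 0.012 m and z of probe in the frame of guide_hole above 0.001 m and contact force between probe and the fingers above 1 N), for 0.02 s.
At the end, for the whole second after the job is handed in: Pot flat on the plate within 12 mm of under the hole. Probe held by fingers alone, still, touching neither guide nor pot; its axis within 4 mm of the hole centre along each of its x, y; upright within 0.08 rad; tip at least 15 mm below the rim and 3 mm above the inner floor (all of step 1 and z of pot in the frame of warmer between 0.026 and 0.034 m and x of guide_hole in the frame of probe between -0.004 and 0.004 m and y of guide_hole in the frame of probe between -0.004 and 0.004 m and angle between probe's own z axis and vertical below 0.08 rad and z of probe in the frame of pot between 0.008 and 0.05 m and linear speed of probe below 0.02 m/s and contact force between probe and the fingers above 1 N and contact force between probe and guide below 0.3 N and contact force between probe and pot below 0.3 N); the arm keeps its last pose, push and grip.
It fails at once if the pot is lifted (over 8 mm) or tipped (over 0.15 rad) (z of pot in the frame of warmer above 0.038 m or angle between pot's own z axis and vertical above 0.15 rad).
It fails at once if the probe touches the guide (contact force between probe and guide above 0.5 N).
It fails at once if the probe touches the pot (contact force between probe and pot above 0.5 N).
It fails at once if a bystander is moved by more than 40 mm (distance of any of gauge, carton_a, carton_b, screwdriver, flange, jar from where it was at the start of the episode above 0.04 m).
It also fails if it takes over 72 s, if anything falls off the work surface, if the arm or the gripper's body presses on something with over 40 N, if the wrist force passes 120 N, or if a joint passes its speed limit or range.

## Robot

A 7-joint arm with a two-finger parallel gripper is mounted at the origin on the work surface. World frame = base frame: x ahead of the robot, y to its left, z up, the work surface at z = 0. Lengths are in m, angles in rad, forces in N, time in s.
With the tool pointing down it reaches from about 0.425 to 0.875 m from the base axis. Payload 4.7 kg.
Tool frame: the origin (TCP) lies where the fingers leave the gripper's body, on its centre line; the fingertips stand 70 mm ahead of it and the grasp point (between the pads) lies 51 mm ahead of it; z points along the fingers, y is the line along which they close (so a half turn about z gives the same grasp; the last joint's range is limited). The gripper opens to 87 mm and grips with 3 to 60 N. Pads are 19 mm wide; open, the fingers measure 117 mm over their backs; the gripper's body (75 mm by 190 mm) begins 51 mm behind the grasp point.
Start: joints at [1.141, 0.321, -0.07, 1.45, 0.023, 1.371, -0.057], TCP at [0.279, -0.587, 0.292] pointing down, gripper open.
Joint ranges: [-2.86, 2.86], [-0.3, 2.09], [-1.38, 1.24], [0.06, 2.45], [-1.56, 4.7], [0.09, 2.05], [-2.69, 2.69]. Speed limits (rad/s): [2.57, 2.57, 3.14, 3.14, 3.14, 3.14, 3.14].

## Interface

Orientations are given as a rotation vector (axis times angle).
In Python, from bench import get_state, get_image, get_calibration, close_job gives the robot as it stands.
- The arm moves only by the tool send_rows, never from a script. Its argument "rows" is a list of rows, each an object of numbers: "hand": the finger opening in mm, from 0 to 87; "x", "y", "z": the shift along the world's x, y, z in mm; "roll": the turn about the world's z in degrees. A call has 1 to 10 rows; each row shifts and turns the commanded pose from where the row before left it; what a row does not reach is not made up. A row lasts 1/10 s, in which the tool goes at most 50 mm and 8.59 degrees, less where a joint would pass 70% of its speed; a pose out of reach is approached as far as the arm can. A call is refused whole if a number of a shift passes 50 or a number of a turn 8.59, either way. A call with a gripper value outside its range is refused whole. The fingers move at their own pace and stop on an object; "force" is the grip in N (left out, the last holds). Time passes only in rows, so rows that do not move let the fingers close. It gives the time, the measured TCP pose, the force, the opening and the grip force at its end, in the units of the state.
- get_state(): the state, without advancing time (a new reading comes with each control period).
- get_image(name): name is "scene" or "side" or "wrist"; returns the picture (400x640x3 uint8, blue, green, red); there is no depth.
- get_calibration(name): a dict with "mtx" (3x3 intrinsics, pixels), "D" ([k1, k2, p1, p2, k3] as OpenCV has them; the pictures are not rectified), "world_from_camera" (4x4, takes a point from camera to world coordinates). Camera axes: x right, y down, z forward; pixel columns grow to the right and rows downward; lengths in m; the calibration is good to about 2 mm. A picture is of the moment at which its call begins: read the wrist's pose just before it. get_calibration takes no time and is no camera call; for the wrist camera it gives the pose at the moment of the call.
- close_job(): hands the job in; it is judged then, once.
The state is a dict: "time": time; "joint_positions": joint angles; "qd": joint speeds; "joint_torque": joint torques, N m; "position": TCP position; "tool_rot": TCP orientation; "ft_force": force on the tool from outside, world axes, zero at the start; "torque": the same for the moment, N m; "grip_width": opening from 0.0 (shut) to 1.0 (fully open); "grip_force": force on a finger pad.
Only numpy, scipy, OpenCV 4.12 (cv2) and the standard library are available. Lean on these libraries where they do the work, as an engineer would, in place of code of your own. Each camera call takes 0.05 s, during which the arm holds its last target. There are 200 camera calls.

## Working session

There is one attempt and no reset: what is moved stays moved. The work goes in short steps, Python scripts to look and compute and a tool call to move; the robot and the scene stay as the last step left them, time stands still between calls to the robot, and variables do not carry over. Pictures are saved under pics/ and viewed, at most 11 in all, crops included, and the job is handed in when it is done.

Besides the shell and the picture viewer there is one more tool, called after "Emit:" as name([rows], argument=value, ...), one row to a line, values as JSON. send_rows: Moves the arm, as the interface text tells. Its arguments: {"type":"object","properties":{"rows":{"type":"array","items":{"type":"object","properties":{"hand":{"type":"number"},"x":{"type":"number"},"y":{"type":"number"},"z":{"type":"number"},"roll":{"type":"number"}}}},"force":{"type":"number"}},"required":["rows"]}

```bash
mkdir -p pics; cat > h.py <<'E'
import numpy as np, cv2
from bench import get_state,get_image,get_calibration
def ray(c,uv):
    p=cv2.undistortPoints(np.array([[uv]],float),c['mtx'],np.array(c['D'],float))[0,0]
    T=np.array(c['world_from_camera']);d=T[:3,:3]@np.array([p[0],p[1],1.]);return T[:3,3],d
def atz(c,uv,z):
    o,d=ray(c,uv);return o+d*(z-o[2])/d[2]
def proj(c,P):
    T=np.linalg.inv(np.array(c['world_from_camera']));P=np.atleast_2d(P).astype(float)
    return cv2.projectPoints(P,cv2.Rodrigues(T[:3,:3])[0],T[:3,3],np.array(c['mtx'],float),np.array(c['D'],float))[0][:,0]
def tri(cs,uvs):
    A=np.zeros((3,3));b=np.zeros(3);
    for c,u in zip(cs,uvs):
        o,d=ray(c,u);d/=np.linalg.norm(d);M=np.eye(3)-np.outer(d,d);A+=M;b+=M@o
    return np.linalg.solve(A,b)
E
python3 - <<'E'
from h import *
np.set_printoptions(precision=3,suppress=True)
for n in('scene','side'):
    cv2.imwrite(f'pics/{n}.png',cv2.resize(get_image(n),(800,500),interpolation=cv2.INTER_CUBIC));print(np.array(get_calibration(n)['world_from_camera']))
print(get_state())
E
```

```text
[[ 0.16   0.855 -0.494  1.149]
 [ 0.987 -0.131  0.093 -0.149]
 [ 0.015 -0.503 -0.864  1.102]
 [ 0.     0.     0.     1.   ]]
[[-0.998 -0.024  0.057  0.493]
 [-0.059  0.66  -0.749  0.961]
 [-0.02  -0.751 -0.66   0.984]
 [ 0.     0.     0.     1.   ]]
{'time': 0.1, 'joint_positions': array([ 1.141,  0.322, -0.07 ,  1.452,  0.023,  1.371, -0.057]), 'qd': array([ 0.001, -0.001, -0.001, -0.004, -0.   , -0.   , -0.   ]), 'joint_torque': array([  0.   , -49.257,  -0.406, -31.34 ,  -0.064,   0.04 ,   0.   ]), 'position': array([ 0.279, -0.587,  0.291]), 'tool_rot': array([-3.063, -0.691,  0.001]), 'ft_force': array([-0.264,  0.247,  0.922]), 'torque': array([-0.05 ,  0.034, -0.034]), 'grip_force': 0.0, 'grip_width': 0.9998230411062501}
```

View pics/scene.png

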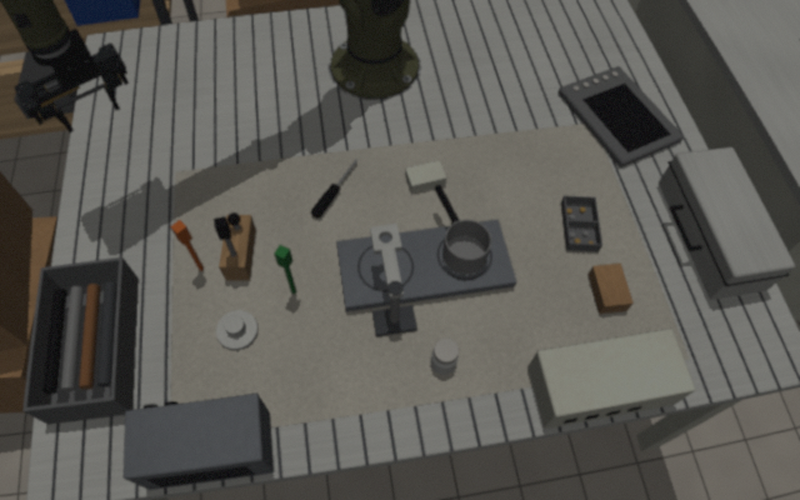

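View pics/side.png

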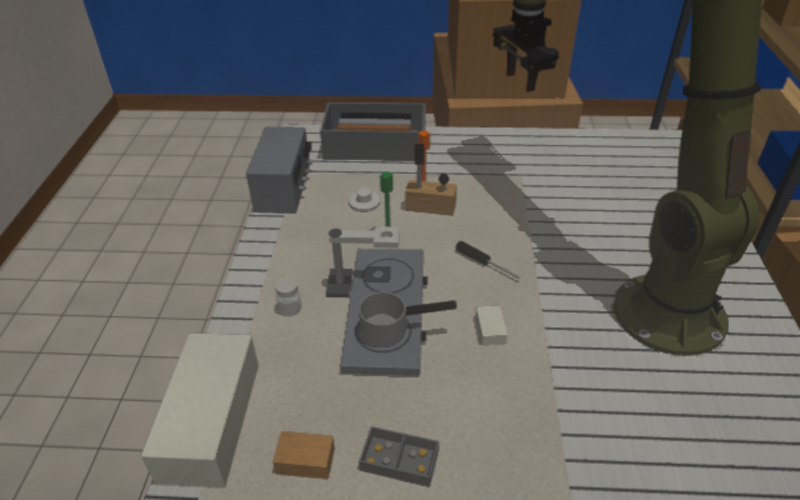

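The scene view shows the pot at (466,245) on the left ring, the guide head at (386,240) over the right ring, and the rack at (238,248). The black-handled probe is in the rack's rear hole and the gauge is in the front one. The green (286,270) and orange (185,245) probes are look-alikes. I'll enlarge both views.

```bash
python3 - <<'E'
from h import *
for n,(x0,y0,w,h,s) in dict(scene=(165,140,260,140,3),side=(255,105,120,200,3)).items():
    im=cv2.imread(f'pics/{n}.png'); im=get_image(n)
    c=cv2.resize(im[y0:y0+h,x0:x0+w],None,fx=s,fy=s,interpolation=cv2.INTER_CUBIC)
    c=cv2.convertScaleAbs(c,alpha=1.4)
    for k in range(0,w,20): cv2.line(c,(k*s,0),(k*s,6),(0,255,255),1); cv2.putText(c,str(x0+k),(k*s,16),0,.33,(0,255,255),1)
    for k in range(0,h,20): cv2.line(c,(0,k*s),(6,k*s),(0,255,255),1); cv2.putText(c,str(y0+k),(8,k*s+4),0,.33,(0,255,255),1)
    cv2.imwrite(f'pics/{n}_c.png',c)
E
```

```text
(no output)
```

View pics/scene_c.png

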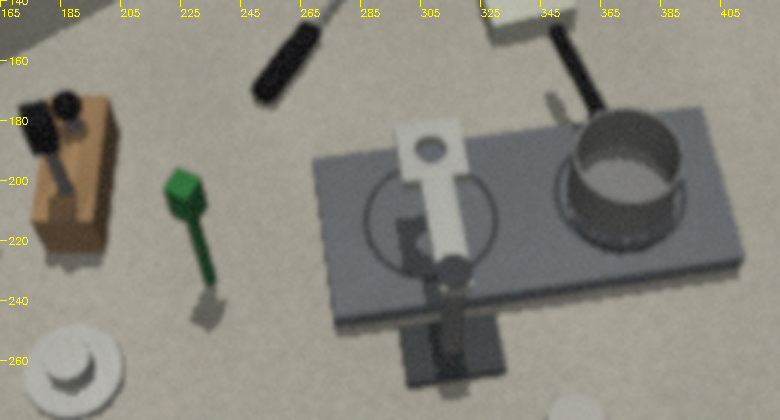

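View pics/side_c.png

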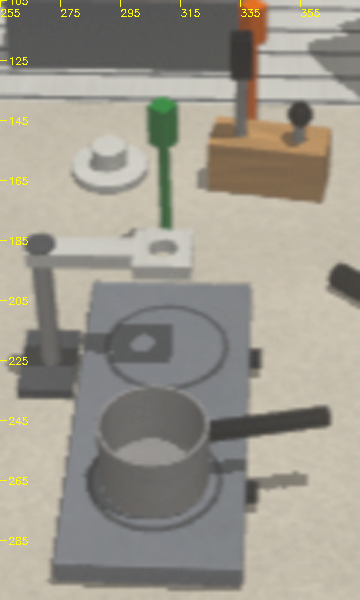

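```bash
python3 - <<'E'
from h import *
from scipy.optimize import least_squares
np.set_printoptions(precision=4,suppress=True)
S,D=get_calibration('scene'),get_calibration('side')
s=lambda x,y:(165+x/3-.33,140+y/3-.33); d=lambda x,y:(255+x/3-.33,105+y/3-.33)
print('hole',atz(S,s(430,149),.145),atz(D,d(163,248),.145),tri([S,D],[s(430,149),d(163,248)]))
print('rim',atz(S,s(627.5,156),.095),atz(D,d(152,419.5),.095))
print('ring',atz(S,s(430.5,220),.030),atz(D,d(167,346),.03))
print('potring',atz(S,s(621,195),.030),atz(D,d(154,479),.03))
print('handle end',atz(S,s(556,30),.085),atz(D,d(327,415),.08))
print('corn',[atz(S,s(*p),.03)[:2] for p in[(313,160),(701,108),(742,260),(337,320)]],[atz(D,d(*p),.03)[:2] for p in[(250,284),(243,570),(57,566),(95,283)]])
print('rack',[atz(S,s(*p),.06)[:2] for p in[(78,97),(110,97),(105,220),(33,220)]],[atz(D,d(*p),.06)[:2] for p in[(331,128),(323,172+0),(208,160),(218,119)]])
print('probe top', tri([S,D],[s(36,106),d(242,33)]),atz(S,s(34,105),.175),atz(D,d(242,33),.175))
print('probe stem at rack',atz(S,s(68,193),.06),atz(D,d(241,135),.06))
print('gauge', tri([S,D],[s(67,105),d(300,115)]))
print('handlebase',atz(S,s(600,112),.085))
E
```

```text
hole [ 0.5842 -0.0629  0.145 ] [ 0.5834 -0.0636  0.145 ] [ 0.5837 -0.0631  0.1451]
rim [0.5848 0.0961 0.095 ] [0.5832 0.0909 0.095 ]
ring [ 0.5837 -0.0624  0.03  ] [ 0.5829 -0.0654  0.03  ]
potring [0.5846 0.0984 0.03  ] [0.5832 0.0954 0.03  ]
handle end [0.4489 0.0657 0.085 ] [0.4435 0.0655 0.08  ]
corn [array([ 0.512 , -0.1517]), array([0.5108, 0.1859]), array([0.6593, 0.1836]), array([ 0.6614, -0.1494])] [array([ 0.5106, -0.1537]), array([0.5076, 0.1871]), array([0.6523, 0.1894]), array([ 0.6563, -0.1499])]
rack [array([ 0.4385, -0.341 ]), array([ 0.4427, -0.3141]), array([ 0.5601, -0.3232]), array([ 0.5513, -0.3809])] [array([ 0.4332, -0.3674]), array([ 0.4421, -0.2915]), array([ 0.5567, -0.3079]), array([ 0.5495, -0.38  ])]
probe top [ 0.5247 -0.35    0.1817] [ 0.519 -0.353  0.175] [ 0.525  -0.3608  0.175 ]
probe stem at rack [ 0.5306 -0.352   0.06  ] [ 0.5249 -0.3521  0.06  ]
gauge [ 0.4659 -0.3446  0.0909]
handlebase [0.5349 0.0854 0.085 ]
```

The hole is at about (0.584, -0.063). The pot axis is at about (0.584, 0.094), and its handle is yawed about 12°. The probe is in the rack at about (0.527, -0.352). Next I move above the pot handle and look with the wrist camera.

Emit:
send_rows([
  {"x": 10,"y": 44,"z": 2,"roll": -1.5,"hand": 50},
  {"x": 14,"y": 44,"roll": -1.5},
  {"x": 14,"y": 44,"roll": -1.5},
  {"x": 14,"y": 44,"roll": -1.5},
  {"x": 14,"y": 44,"roll": -1.5},
  {"x": 14,"y": 44,"roll": -1.5},
  {"x": 14,"y": 44,"roll": -1.5},
  {"x": 14,"y": 44,"roll": -1.5},
  {"x": 14,"y": 44,"roll": -1.4},
  {"x": 14,"y": 44},
])

```text
schema error: expected keys hand, x, y, z, roll
```

Emit:
send_rows([
  {"x": 14,"y": 44},
  {"x": 14,"y": 44},
  {"x": 14,"y": 44},
  {"x": 14,"y": 44},
  {"x": 12,"y": 44},
  {"x": 0,"y": 0},
  {"x": 0},
  {"x": 0},
])

```text
schema error: expected keys hand, x, y, z, roll
```

```bash
python3 - <<'E'
from h import *
np.set_printoptions(precision=4,suppress=True)
S,D=get_calibration('scene'),get_calibration('side')
print('orange',tri([S,D],[(145,181),(340,107)]),'green',tri([S,D],[(226,201),(309,140)]))
st=get_state();c=get_calibration('wrist');im=get_image('wrist');np.save('w1.npy',np.array(c['world_from_camera']))
R=cv2.Rodrigues(st['tool_rot'])[0];print(st['position'],R[:,1],np.degrees(np.arctan2(R[1,1],R[0,1])),st['joint_positions']);print(np.array(c['world_from_camera']))
cv2.imwrite('pics/w1.png',im)
E
```

```text
orange [ 0.5144 -0.4275  0.1629] green [ 0.5961 -0.2477  0.1637]
[ 0.279  -0.5868  0.2916] [ 0.4294 -0.9031 -0.0012] -64.57149785800983 [ 1.1411  0.3215 -0.0701  1.4512  0.0226  1.3708 -0.0569]
[[ 0.4291 -0.8602 -0.2756  0.3549]
 [-0.9033 -0.4092 -0.1293 -0.5515]
 [-0.0016  0.3044 -0.9525  0.3841]
 [ 0.      0.      0.      1.    ]]
```

View pics/w1.png

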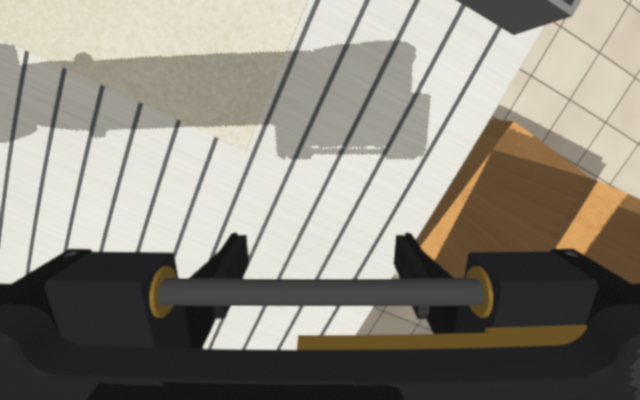

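That call was refused because every row needs all five keys. The wrist view shows only empty table at the start pose. I'll resend the move in full.

Emit:
send_rows([
  {"x": 10,"y": 44,"z": 2,"roll": -1.5,"hand": 50},
  {"x": 14,"y": 44,"z": 0,"roll": -1.5,"hand": 50},
  {"x": 14,"y": 44,"z": 0,"roll": -1.5,"hand": 50},
  {"x": 14,"y": 44,"z": 0,"roll": -1.5,"hand": 50},
  {"x": 14,"y": 44,"z": 0,"roll": -1.5,"hand": 50},
  {"x": 14,"y": 44,"z": 0,"roll": -1.5,"hand": 50},
  {"x": 14,"y": 44,"z": 0,"roll": -1.5,"hand": 50},
  {"x": 14,"y": 44,"z": 0,"roll": -1.5,"hand": 50},
  {"x": 14,"y": 44,"z": 0,"roll": -1.4,"hand": 50},
  {"x": 14,"y": 44,"z": 0,"roll": 0,"hand": 50},
])

```text
time: 1.25
position: [0.4152, -0.1452, 0.2945]
tool_rot: [3.124, 0.328, 0.001]
ft_force: [0.7, -0.6, 0.8]
grip_width: 0.577
grip_force: 0.0
```

Emit:
send_rows([
  {"x": 14,"y": 44,"z": 0,"roll": 0,"hand": 50},
  {"x": 14,"y": 44,"z": 0,"roll": 0,"hand": 50},
  {"x": 14,"y": 44,"z": 0,"roll": 0,"hand": 50},
  {"x": 14,"y": 44,"z": 0,"roll": 0,"hand": 50},
  {"x": 12,"y": 44,"z": 0,"roll": 0,"hand": 50},
  {"x": 0,"y": 0,"z": 0,"roll": 0,"hand": 50},
  {"x": 0,"y": 0,"z": 0,"roll": 0,"hand": 50},
  {"x": 0,"y": 0,"z": 0,"roll": 0,"hand": 50},
])

```text
time: 2.05
position: [0.4829, 0.0716, 0.2941]
tool_rot: [3.124, 0.327, -0.001]
ft_force: [0.7, -0.4, -0.4]
grip_width: 0.573
grip_force: 0.0
```

```bash
python3 - <<'E'
from h import *
np.set_printoptions(precision=4,suppress=True)
st=get_state();c=get_calibration('wrist');im=get_image('wrist');np.save('w2.npy',np.array(c['world_from_camera']))
R=cv2.Rodrigues(st['tool_rot'])[0];print(st['time'],st['position'],np.degrees(np.arctan2(R[1,1],R[0,1])),st['joint_positions'])
cv2.imwrite('pics/w2.png',im)
E
```

```text
2.05 [0.4829 0.0716 0.2941] -78.06405198561318 [ 0.5407  0.0015 -0.7353  1.8142  0.0018  1.3269 -1.5575]
```

View pics/w2.png

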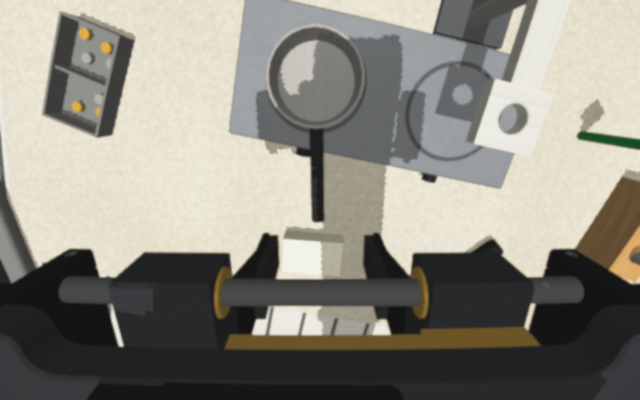

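The wrist view shows the pot rim centred at about (317,78), its handle running from (316,130) to (318,221), and the guide hole at (513,118). Carton_b (312,250) lies in front of the handle.

```bash
python3 - <<'E'
from h import *
np.set_printoptions(precision=4,suppress=True)
c=get_calibration('wrist')
print('rim',atz(c,(317,78),.095),'hole',atz(c,(512.5,118),.145),'ring',atz(c,(454,110),.03))
a,b=atz(c,(316,132),.085),atz(c,(318,220),.085);print(a,b,np.degrees(np.arctan2(*(a-b)[1::-1])))
print('carton',atz(c,(284,228),.03),atz(c,(342,240),.03))
E
```

```text
rim [0.5838 0.0953 0.095 ] hole [ 0.5849 -0.0619  0.145 ] ring [ 0.5875 -0.0627  0.03  ]
[0.5356 0.0865 0.085 ] [0.4456 0.0659 0.085 ] 12.918410182378794
carton [0.4041 0.1019 0.03  ] [0.4029 0.0259 0.03  ]
```

Emit:
send_rows([
  {"x": 0,"y": 1,"z": -40,"roll": 0.6,"hand": 50},
  {"x": 0,"y": 0,"z": -40,"roll": 0,"hand": 50},
  {"x": 0,"y": 0,"z": -40,"roll": 0,"hand": 50},
  {"x": 0,"y": 0,"z": -30,"roll": 0,"hand": 50},
  {"x": 0,"y": 0,"z": -15,"roll": 0,"hand": 40},
  {"x": 0,"y": 0,"z": 0,"roll": 0,"hand": 30},
  {"x": 0,"y": 0,"z": 0,"roll": 0,"hand": 24},
  {"x": 0,"y": 0,"z": 0,"roll": 0,"hand": 18},
  {"x": 0,"y": 0,"z": 0,"roll": 0,"hand": 10},
  {"x": 0,"y": 0,"z": 0,"roll": 0,"hand": 10},
], force=15)

```text
time: 3.1
position: [0.4838, 0.0743, 0.1304]
tool_rot: [3.122, 0.346, 0.004]
ft_force: [-0.8, 0.9, 1.9]
grip_width: 0.159
grip_force: 15.0
```

Emit:
send_rows([
  {"x": 0,"y": 0,"z": 0,"roll": 0,"hand": 10},
  {"x": 0,"y": 0,"z": 0,"roll": 0,"hand": 10},
  {"x": 0,"y": 0,"z": 0,"roll": 0,"hand": 10},
  {"x": 0,"y": -3,"z": 0,"roll": 0,"hand": 10},
  {"x": 0,"y": -6,"z": 0,"roll": 0,"hand": 10},
])

```text
time: 3.6
position: [0.4834, 0.0667, 0.1296]
tool_rot: [-3.12, -0.349, -0.003]
ft_force: [0.1, 4.6, 3.1]
grip_width: 0.166
grip_force: 15.4
```

Emit:
send_rows([
  {"x": 0,"y": -10,"z": 0,"roll": 0,"hand": 10},
  {"x": 0,"y": -15,"z": 0,"roll": 0,"hand": 10},
  {"x": 0,"y": -15,"z": 0,"roll": 0,"hand": 10},
  {"x": 0,"y": -15,"z": 0,"roll": 0,"hand": 10},
  {"x": 0,"y": -15,"z": 0,"roll": 0,"hand": 10},
  {"x": 0,"y": -15,"z": 0,"roll": 0,"hand": 10},
  {"x": 0,"y": -15,"z": 0,"roll": 0,"hand": 10},
  {"x": 0,"y": -15,"z": 0,"roll": 0,"hand": 10},
])

```text
time: 4.4
position: [0.4833, -0.0493, 0.1294]
tool_rot: [-3.12, -0.348, -0.001]
ft_force: [1.4, 5.4, 3.5]
grip_width: 0.166
grip_force: 15.4
```

Emit:
send_rows([
  {"x": 0,"y": -15,"z": 0,"roll": 0,"hand": 10},
  {"x": 0,"y": -12,"z": 0,"roll": 0,"hand": 10},
  {"x": 0,"y": -7,"z": 0,"roll": 0,"hand": 10},
  {"x": 0,"y": 0,"z": 0,"roll": 0,"hand": 10},
  {"x": 0,"y": 0,"z": 0,"roll": 0,"hand": 10},
  {"x": 0,"y": 0,"z": 0,"roll": 0,"hand": 10},
])

```text
time: 5.0
position: [0.4829, -0.0843, 0.1294]
tool_rot: [3.122, 0.346, -0.001]
ft_force: [-0.4, 1.9, 4.7]
grip_width: 0.163
grip_force: 14.9
```

```bash
python3 - <<'E'
from h import *
S=get_image('scene');D=get_image('side')
a=cv2.resize(S[150:250,265:385],None,fx=3.3,fy=3.3,interpolation=cv2.INTER_CUBIC)
b=cv2.resize(D[170:290,265:385],None,fx=3.3,fy=3.3,interpolation=cv2.INTER_CUBIC)
o=np.zeros((400,800,3),np.uint8);o[:a.shape[0],:a.shape[1]]=a;o[:b.shape[0],400:400+b.shape[1]]=b
cv2.imwrite('pics/p3.png',cv2.convertScaleAbs(o,alpha=1.4))
E
```

```text
(no output)
```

View pics/p3.png

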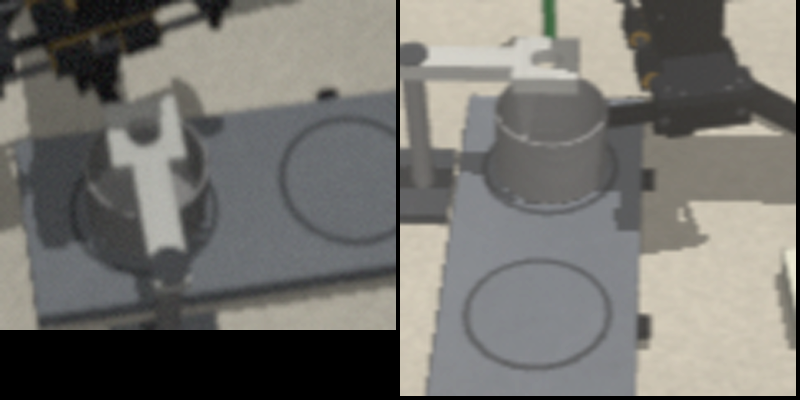

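The pot now stands on the ring under the guide hole. Its rim is at about (147,160) in the scene crop and (551,110) in the side crop.

```bash
python3 - <<'E'
from h import *
D=get_calibration('side');S=get_calibration('scene')
print('pot',atz(D,(265+151/3.3-.35,170+110.5/3.3-.35),.095),atz(S,(265+147.5/3.3-.35,150+162/3.3-.35),.095))
E
```

```text
pot [ 0.5807701  -0.05992505  0.095     ] [ 0.58069942 -0.05915218  0.095     ]
```

Emit:
send_rows([
  {"x": 0,"y": 0,"z": 0,"roll": 0,"hand": 20},
  {"x": 0,"y": 0,"z": 0,"roll": 0,"hand": 30},
  {"x": 0,"y": 0,"z": 0,"roll": 0,"hand": 40},
  {"x": 0,"y": 0,"z": 0,"roll": 0,"hand": 46},
  {"x": 0,"y": 0,"z": 10,"roll": 0,"hand": 46},
  {"x": -3,"y": 0,"z": 40,"roll": 0,"hand": 46},
  {"x": -5,"y": 0,"z": 48,"roll": 0,"hand": 46},
  {"x": -5,"y": 0,"z": 48,"roll": 0,"hand": 46},
  {"x": 0,"y": -10,"z": 48,"roll": 0,"hand": 46},
  {"x": 0,"y": -48,"z": 10,"roll": 0,"hand": 46},
])

```text
time: 6.1
position: [0.4733, -0.1372, 0.3411]
tool_rot: [3.116, 0.361, 0.017]
ft_force: [1.5, -0.4, 0.3]
grip_width: 0.529
grip_force: 0.0
```

Emit:
send_rows([
  {"x": -8,"y": -48,"z": 0,"roll": -2,"hand": 46},
  {"x": -8,"y": -48,"z": 0,"roll": -3,"hand": 46},
  {"x": -8,"y": -48,"z": 0,"roll": -3,"hand": 46},
  {"x": -8,"y": -48,"z": 0,"roll": -3,"hand": 46},
  {"x": -2,"y": -18,"z": 0,"roll": -1,"hand": 46},
  {"x": 0,"y": 0,"z": 0,"roll": 0,"hand": 46},
  {"x": 0,"y": 0,"z": 0,"roll": 0,"hand": 46},
  {"x": 0,"y": 0,"z": 0,"roll": 0,"hand": 46},
])

```text
time: 6.9
position: [0.4371, -0.3499, 0.3338]
tool_rot: [-3.141, -0.023, -0.001]
ft_force: [-0.1, 0.0, -0.2]
grip_width: 0.528
grip_force: 0.0
```

```bash
python3 - <<'E'
from h import *
np.set_printoptions(precision=4,suppress=True)
st=get_state();im=get_image('wrist')
R=cv2.Rodrigues(st['tool_rot'])[0];print(st['time'],st['position'],np.degrees(np.arctan2(R[1,1],R[0,1])),st['joint_positions'])
cv2.imwrite('pics/w4.png',cv2.resize(im[:300],(800,375),interpolation=cv2.INTER_CUBIC))
E
```

```text
6.9 [ 0.4371 -0.3499  0.3338] -89.16289707354477 [ 0.9831  0.1323 -0.3908  1.605   0.0502  1.414  -0.9686]
```

View pics/w4.png

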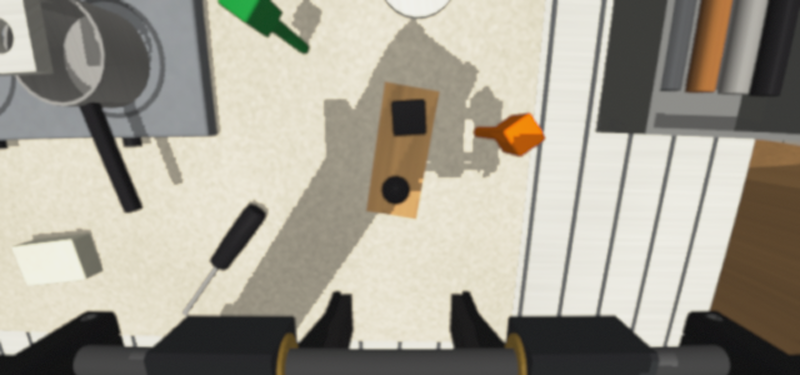

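The probe's handle top is centred at (409,117) in this view and nearly square to the image. The gauge is at (396,190) and the orange look-alike at (520,135).

```bash
python3 - <<'E'
from h import *
np.set_printoptions(precision=4,suppress=True)
c=get_calibration('wrist');im=cv2.resize(cv2.imread('pics/w4.png'),(640,300))
g=cv2.cvtColor(im,6);roi=(slice(70,120),slice(300,355));m=np.zeros_like(g);m[roi]=(g[roi]<55)*255
cn=max(cv2.findContours(m,0,1)[0],key=cv2.contourArea);r=cv2.minAreaRect(cn);print(r)
P=np.array([atz(c,p,.175) for p in cv2.boxPoints(r)]);print(P,P.mean(0))
e=P[1]-P[0];print(np.linalg.norm(np.diff(P,axis=0),axis=1),np.degrees(np.arctan2(e[1],e[0])))
print(c['world_from_camera'][:3,3])
rk=[atz(c,(x/1.25,y/1.25),.06) for x,y in[(384,82),(439,93),(415,218),(367,210)]];print(np.array(rk))
print('pot',atz(c,(60/1.25,50/1.25),.095))
E
```

```text
((326.7154541015625, 93.59391784667969), (26.91012191772461, 25.753828048706055), 86.98721313476562)
[[ 0.5361 -0.3431  0.175 ]
 [ 0.5374 -0.3631  0.175 ]
 [ 0.5173 -0.3648  0.175 ]
 [ 0.5159 -0.3444  0.175 ]] [ 0.5267 -0.3538  0.175 ]
[0.02   0.0202 0.0205] -86.29172138331896
[ 0.5211 -0.3493  0.4263]
[[ 0.5591 -0.3335  0.06  ]
 [ 0.5506 -0.3831  0.06  ]
 [ 0.4345 -0.3643  0.06  ]
 [ 0.4419 -0.317   0.06  ]]
pot [ 0.5819 -0.0671  0.095 ]
```

Emit:
send_rows([
  {"x": 30,"y": -2,"z": 0,"roll": 2.9,"hand": 46},
  {"x": 40,"y": -2,"z": 0,"roll": 0,"hand": 46},
  {"x": 20,"y": 0,"z": 0,"roll": 0,"hand": 46},
  {"x": 0,"y": 0,"z": -23,"roll": 0,"hand": 46},
  {"x": 0,"y": 0,"z": 0,"roll": 0,"hand": 46},
  {"x": 0,"y": 0,"z": 0,"roll": 0,"hand": 46},
])

```text
time: 7.55
position: [0.526, -0.3551, 0.3103]
tool_rot: [-3.14, -0.099, 0.002]
ft_force: [0.0, 0.8, -0.4]
grip_width: 0.53
grip_force: 0.0
```

```bash
python3 - <<'E'
from h import *
st=get_state();R=cv2.Rodrigues(st['tool_rot'])[0];print(st['position'],R[:,2],np.degrees(np.arctan2(R[1,1],R[0,1])))
E
```

```text
[ 0.52595602 -0.35509167  0.31033661] [-1.07282669e-03  3.88924564e-04 -9.99999349e-01] -86.39569986576603
```

Emit:
send_rows([
  {"x": 1,"y": 1,"z": -40,"roll": 0,"hand": 46},
  {"x": 0,"y": 0,"z": -40,"roll": 0,"hand": 46},
  {"x": 0,"y": 0,"z": -20,"roll": 0,"hand": 46},
  {"x": 0,"y": 0,"z": 0,"roll": 0,"hand": 38},
  {"x": 0,"y": 0,"z": 0,"roll": 0,"hand": 30},
  {"x": 0,"y": 0,"z": 0,"roll": 0,"hand": 26},
  {"x": 0,"y": 0,"z": 0,"roll": 0,"hand": 23},
  {"x": 0,"y": 0,"z": 0,"roll": 0,"hand": 15},
  {"x": 0,"y": 0,"z": 0,"roll": 0,"hand": 15},
  {"x": 0,"y": 0,"z": 0,"roll": 0,"hand": 15},
], force=25)

```text
time: 8.55
position: [0.5279, -0.355, 0.2119]
tool_rot: [3.139, 0.097, 0.003]
ft_force: [-1.0, 1.4, 6.4]
grip_width: 0.253
grip_force: 24.8
```

Emit:
send_rows([
  {"x": 0,"y": 0,"z": 0,"roll": 0,"hand": 15},
  {"x": 0,"y": 0,"z": 0,"roll": 0,"hand": 15},
  {"x": 0,"y": 0,"z": 5,"roll": 0,"hand": 15},
  {"x": 0,"y": 0,"z": 10,"roll": 0,"hand": 15},
])

```text
time: 8.95
position: [0.5267, -0.3547, 0.2244]
tool_rot: [-3.139, -0.097, 0.002]
ft_force: [0.7, -0.2, -1.6]
grip_width: 0.252
grip_force: 24.8
```

Emit:
send_rows([
  {"x": 0,"y": 0,"z": 20,"roll": 0,"hand": 15},
  {"x": 0,"y": 0,"z": 25,"roll": 0,"hand": 15},
  {"x": 0,"y": 0,"z": 30,"roll": 0,"hand": 15},
  {"x": 0,"y": 0,"z": 30,"roll": 0,"hand": 15},
  {"x": 0,"y": 0,"z": 30,"roll": 0,"hand": 15},
  {"x": 0,"y": 0,"z": 30,"roll": 0,"hand": 15},
  {"x": 0,"y": 0,"z": 15,"roll": 0,"hand": 15},
  {"x": 5,"y": 20,"z": 5,"roll": 0,"hand": 15},
  {"x": 5,"y": 25,"z": 0,"roll": 0,"hand": 15},
  {"x": 6,"y": 30,"z": 0,"roll": 0,"hand": 15},
])

```text
time: 9.95
position: [0.5426, -0.2805, 0.4097]
tool_rot: [3.14, 0.093, -0.002]
ft_force: [0.5, 0.6, -1.0]
grip_width: 0.252
grip_force: 24.9
```

Emit:
send_rows([
  {"x": 6,"y": 30,"z": 0,"roll": 0,"hand": 15},
  {"x": 6,"y": 30,"z": 0,"roll": 0,"hand": 15},
  {"x": 6,"y": 30,"z": 0,"roll": 0,"hand": 15},
  {"x": 6,"y": 30,"z": 0,"roll": 0,"hand": 15},
  {"x": 6,"y": 30,"z": 0,"roll": 0,"hand": 15},
  {"x": 6,"y": 30,"z": 0,"roll": 0,"hand": 15},
  {"x": 5,"y": 25,"z": 0,"roll": 0,"hand": 15},
  {"x": 1,"y": 12,"z": 0,"roll": 0,"hand": 15},
  {"x": 0,"y": 0,"z": 0,"roll": 0,"hand": 15},
  {"x": 0,"y": 0,"z": 0,"roll": 0,"hand": 15},
])

```text
time: 10.95
position: [0.5849, -0.0647, 0.41]
tool_rot: [3.139, 0.094, -0.001]
ft_force: [-0.9, -1.3, -0.1]
grip_width: 0.252
grip_force: 24.9
```

```bash
python3 - <<'E'
from h import *
st=get_state();R=cv2.Rodrigues(st['tool_rot'])[0];print(st['time'],st['position'],R[:,2],st['grip_width'],st['ft_force'])
p=st['position']
for n in('scene','side'):
    c=get_calibration(n); print(n,proj(c,[p-[0,0,.20],[.5843,-.0628,.145]]))
E
```

```text
10.95 [ 0.58486117 -0.06467985  0.40999357] [-7.94275559e-04 -1.33103872e-03 -9.99998799e-01] 0.25154400277892625 [-0.92530635 -1.2679235  -0.14697557]
scene [[307.23841254 174.25598531]
 [308.05484368 189.38416202]]
side [[307.74407601 166.615464  ]
 [308.61956573 187.52783279]]
```

Emit:
send_rows([
  {"x": 0,"y": 2,"z": -10,"roll": 0,"hand": 15},
  {"x": 0,"y": 0,"z": -20,"roll": 0,"hand": 15},
  {"x": 0,"y": 0,"z": -15,"roll": 0,"hand": 15},
  {"x": 0,"y": 0,"z": 0,"roll": 0,"hand": 15},
  {"x": 0,"y": 0,"z": 0,"roll": 0,"hand": 15},
  {"x": 0,"y": 0,"z": 0,"roll": 0,"hand": 15},
])

```text
time: 11.55
position: [0.5854, -0.0613, 0.3661]
tool_rot: [3.14, 0.096, 0.002]
ft_force: [0.0, -0.4, -0.6]
grip_width: 0.25
grip_force: 24.9
```

```bash
python3 - <<'E'
from h import *
print(get_state()['position'])
o=np.zeros((480,800,3),np.uint8)
for i,(n,x0,y0) in enumerate((('scene',275,135),('side',275,130))):
    im=get_image(n);c=cv2.resize(im[y0:y0+80,x0:x0+66],None,fx=6,fy=6,interpolation=cv2.INTER_CUBIC)
    o[:c.shape[0],i*400:i*400+c.shape[1]]=c
cv2.imwrite('pics/p5.png',cv2.convertScaleAbs(o,alpha=1.5,beta=15))
E
```

```text
[ 0.5854143  -0.06130106  0.36611892]
```

View pics/p5.png

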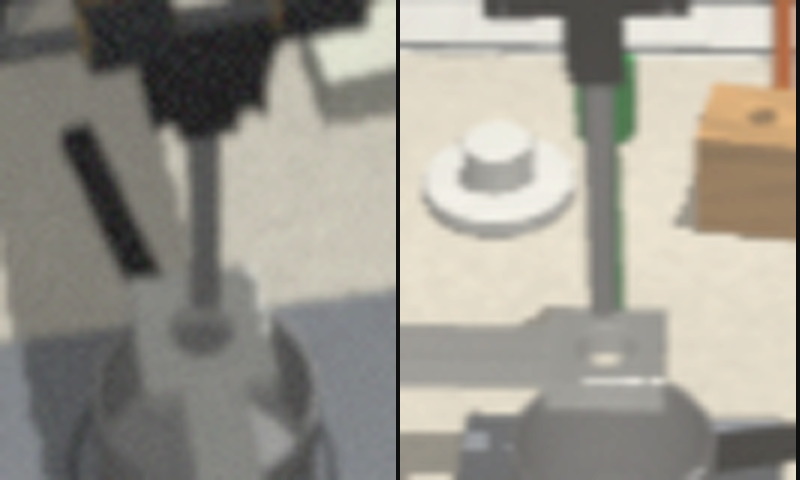

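The stem tip sits at about (205,309) in the scene crop and (605,313) in the side crop, just above the hole at (201,330) and (604,348). I'll compare this numerically.

```bash
python3 - <<'E'
from h import *
np.set_printoptions(precision=4,suppress=True)
S,D=get_calibration('scene'),get_calibration('side')
s=lambda x,y:(275+(x-2.5)/6,135+(y-2.5)/6); d=lambda x,y:(275+(x-402.5)/6,130+(y-2.5)/6)
print('tip',tri([S,D],[s(205,298),d(605,303)]),'hole',tri([S,D],[s(201.5,332),d(604.5,347)]))
p=get_state()['position']
for nm,x,y in(('tcp',p[0],p[1]),('hole',.5843,-.0628)):
  for z in(.166,.22,.28):
    a=proj(S,[x,y,z])[0];b=proj(D,[x,y,z])[0]
    print(nm,z,(a-[275,135])*6+2.5,(b-[275,130])*6+[402.5,2.5])
E
```

```text
tip [ 0.5842 -0.0619  0.169 ] hole [ 0.5848 -0.063   0.1447]
tcp 0.166 [205.8071 301.8859] [599.8975 311.3615]
tcp 0.22 [206.0637 222.981 ] [596.2652 207.79  ]
tcp 0.28 [206.3855 126.7242] [591.9846  85.7149]
hole 0.166 [200.8407 299.8765] [602.89   308.9024]
hole 0.22 [200.8774 220.9145] [599.3446 205.36  ]
hole 0.28 [200.9318 124.5929] [595.1667  83.3262]
```

Emit:
send_rows([
  {"x": 0.8,"y": -1.4,"z": 0,"roll": 0,"hand": 15},
  {"x": 0,"y": 0,"z": 0,"roll": 0,"hand": 15},
  {"x": 0,"y": 0,"z": -10,"roll": 0,"hand": 15},
  {"x": 0,"y": 0,"z": -15,"roll": 0,"hand": 15},
  {"x": 0,"y": 0,"z": -15,"roll": 0,"hand": 15},
  {"x": 0,"y": 0,"z": 0,"roll": 0,"hand": 15},
  {"x": 0,"y": 0,"z": 0,"roll": 0,"hand": 15},
])

```text
time: 12.35
position: [0.5855, -0.0625, 0.3243]
tool_rot: [-3.14, -0.097, 0.003]
ft_force: [0.5, 0.1, -0.7]
grip_width: 0.253
grip_force: 24.9
```

```bash
python3 - <<'E'
from h import *
o=np.zeros((480,800,3),np.uint8)
print(get_state()['position'])
for i,(n,x0,y0) in enumerate((('scene',275,135),('side',275,130))):
    im=np.mean([get_image(n) for _ in range(4)],0).astype(np.uint8);c=cv2.resize(im[y0+10:y0+70,x0+8:x0+58],None,fx=8,fy=8,interpolation=cv2.INTER_CUBIC)
    o[:c.shape[0],i*400:i*400+c.shape[1]]=c
cv2.imwrite('pics/p6.png',cv2.convertScaleAbs(o,alpha=1.5,beta=15))
E
```

```text
[ 0.58550426 -0.06249841  0.32433964]
```

View pics/p6.png

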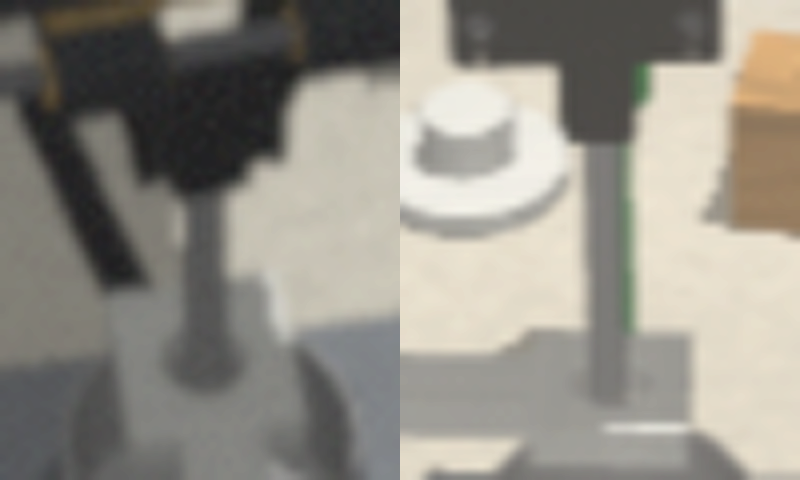

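The stem is through the hole and centred to within about 1 mm in both views: 206 against 204 in the scene crop, 608 against 609 in the side crop. I'll continue down.

Emit:
send_rows([
  {"x": 0,"y": -0.4,"z": -10,"roll": 0,"hand": 15},
  {"x": 0,"y": 0,"z": -12,"roll": 0,"hand": 15},
  {"x": 0,"y": 0,"z": -12,"roll": 0,"hand": 15},
  {"x": 0,"y": 0,"z": -12,"roll": 0,"hand": 15},
  {"x": 0,"y": 0,"z": -12,"roll": 0,"hand": 15},
  {"x": 0,"y": 0,"z": -8,"roll": 0,"hand": 15},
  {"x": 0,"y": 0,"z": 0,"roll": 0,"hand": 15},
  {"x": 0,"y": 0,"z": 0,"roll": 0,"hand": 15},
  {"x": 0,"y": 0,"z": 0,"roll": 0,"hand": 15},
  {"x": 0,"y": 0,"z": 0,"roll": 0,"hand": 15},
])

```text
time: 13.75
position: [0.5862, -0.0628, 0.26]
tool_rot: [3.14, 0.097, 0.002]
ft_force: [0.5, 0.0, -0.5]
grip_width: 0.252
grip_force: 24.9
```

```bash
python3 - <<'E'
from h import *
s=get_state();print(s['position'],s['ft_force'],s['grip_force'],s['grip_width'])
o=np.zeros((480,800,3),np.uint8)
for i,(n,x0,y0) in enumerate((('scene',275,135),('side',275,130))):
    im=np.mean([get_image(n) for _ in range(4)],0).astype(np.uint8);c=cv2.resize(im[y0+10:y0+70,x0+8:x0+58],None,fx=8,fy=8,interpolation=cv2.INTER_CUBIC)
    o[:c.shape[0],i*400:i*400+c.shape[1]]=c
cv2.imwrite('pics/p7.png',cv2.convertScaleAbs(o,alpha=1.5,beta=15))
E
```

```text
[ 0.58624122 -0.06283425  0.26001445] [ 0.48270479  0.02747396 -0.54151239] 24.886631201952696 0.2517641255160722
```

View pics/p7.png

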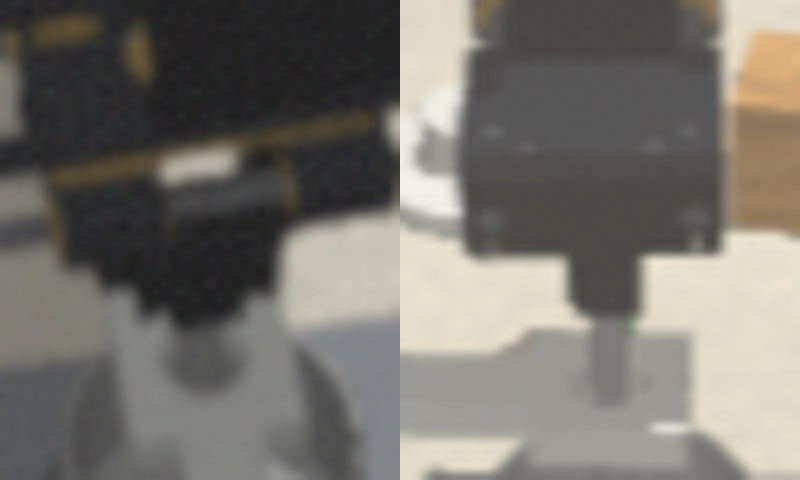

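The stem hangs in the middle of the hole, at about (206,360) in the scene crop and (609,380) in the side crop. It touches nothing, and the pot is still beneath it.

```bash
python3 -c "
from bench import close_job
print(close_job())"
```

```text
the job is handed in; nothing more can be done
None
```

I handed the job in at about 14 s of the 72 s limit; no verdict came back, so these are my own measurements: the pot is about 4 mm from under the guide hole, and the probe is held still and upright, within about 1 mm of centre, with its tip about 29 mm above the pot's underside and no contact seen.

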